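# Fit the handle bolt through the plate pack into a curling stone

## Robot

A 7-joint arm with a two-finger parallel gripper is mounted at the origin on the work surface. World frame = base frame: x ahead of the robot, y to its left, z up, the work surface at z = 0. Lengths are in mm, angles in rad, forces in N, time in s.
With the tool pointing down it reaches from about 425 to 875 mm from the base axis. Payload 8.4 kg.
Tool frame: the origin (TCP) lies on the mounting face of the last link; the fingertips stand 173 mm ahead of it and the grasp point (between the pads) lies 155 mm ahead of it (tcp_to_tips is the distance from the TCP to the fingertips, in mm); z points along the fingers, y is the line along which they close (so a half turn about z gives the same grasp; the last joint's range is limited). The gripper opens to 85 mm and grips with 20 to 120 N. Pads are 22 mm wide; open, the fingers measure 114 mm over their backs; the gripper's body (76 mm by 85 mm) begins 54 mm behind the grasp point. The pads swing forward as they close: fully open they stand 13 mm farther back than shut.
Start: joints at [-1.352, 0.333, 0.04, 1.465, -0.013, 1.343, -0.059], TCP at [203.114, 617.429, 404.708] pointing down, gripper open.
Joint ranges: [-2.58, 2.58], [-0.38, 2.09], [-1.3, 1.39], [0.25, 2.4], [-1.5, 4.64], [0.08, 2.09], [-2.65, 2.65]. Speed limits (rad/s): [2.22, 2.22, 2.79, 2.79, 3.14, 3.14, 3.14].

## Interface

Orientations are given as a unit quaternion [w, x, y, z].
In Python, from rig import * gives the robot as it stands.
- The arm moves only by the tool carry_out, never from a script. Its argument "moves" is a list of rows, each an object with "xyz": the shift along the tool's x, y, z scaled (see below), a list of three; "turn": the turn, a rotation vector about the tool's x, y, z scaled (see below), a list of three. A call has 1 to 10 rows; each row is the pose to reach, as a shift and turn from the pose commanded when the call began, along the tool's axes at that moment, turning the shorter way round; what a row does not reach only later rows make up. The controller multiplies each number of a shift by 200 mm and each number of a turn by pi rad. A row lasts 1/10 s, in which the tool goes at most 50 mm and 8.59 degrees, less where a joint would pass 70% of its speed; a pose out of reach is approached as far as the arm can. A call with a number of a shift or a turn outside -1 to 1 is refused whole. A call with a gripper value outside its range is refused whole. "claw" is the closure, from -1 (fully open) to 1 (shut), so that 0 is half open, set as the call begins (left out, the last holds). The fingers move at their own pace and stop on an object; "grip_force" is the grip in N (left out, the last holds). Time passes only in rows, so rows that repeat a pose let the fingers close. It gives the time, the measured TCP pose, the force, the opening and the grip force at its end, in the units of the state.
- observe(): the state, without advancing time (a new reading comes with each control period).
- snapshot(name): name is "scene" or "top" or "wrist"; returns (picture, depth): 384x512x3 uint8, blue, green, red; 384x512 float32, mm along the optical axis (not along the pixel's ray), 0 where there is no reading.
- get_calibration(name): a dict with "K" (3x3 intrinsics, pixels), "world_to_cam" (4x4, takes a point from world to camera coordinates). Camera axes: x right, y down, z forward; pixel columns grow to the right and rows downward; lengths in mm; the calibration is good to about 2 mm. A picture is of the moment at which its call begins: read the wrist's pose just before it. get_calibration takes no time and is no camera call; for the wrist camera it gives the pose at the moment of the call.
- hand_in(): hands the job in; it is judged then, once.
The state is a dict: "time_s": time; "q": joint angles; "joint_vel": joint speeds; "joint_torque": joint torques, N m; "tool_pos": TCP position; "eef_rot": TCP orientation; "contact_force": force on the tool from outside, world axes, zero at the start; "wrist_torque": the same for the moment, N m; "grip_width": opening from 0.0 (shut) to 1.0 (fully open); "grasp_force": force on a finger pad.
Only numpy, scipy, OpenCV 4.12 (cv2) and the standard library are available. Lean on these libraries where they do the work, as an engineer would, in place of code of your own. Each camera call takes 0.05 s, during which the arm holds its last target. There are 200 camera calls.

## Task

The curling stone lies upside down with three loose square plates stacked askew in its cup. Square the plates up so that their holes line up, then pass the handle bolt down through all three and feel for the stone's hidden bore underneath, sliding the pack along with the bolt, until the bolt's head sits fully home on the plates; then let go. Work gently: never press or lever with the bolt harder than 35 N, and do not disturb the cup, hone or mallet.

Things in the scene. Friction and masses are not known exactly. Their poses are not given: they have to be found in the camera images.
- stone: curling stone lying upside down in a wooden cradle, fixed, 280 mm across; origin on the bench under its centre. Its vertical bore (15 mm wide, 44 mm deep, sharp-edged) opens in the cup floor under the plates; the bore's centre lies on the scribed line (the stone's x axis), anywhere within 12 mm either side of the cup's centre. It is not measured and must be found by feel
- cup_floor (a point): centre of the flat, level floor of the round cup (radius 72 mm) in the stone's upper face, 120 mm above the bench; the running ring around it stands 4 mm above the floor. z points up; x runs along the line scribed across the running ring (two short dark marks on opposite sides)
- plate_low_center (a point): centre of the lowest plate (steel), on the cup floor. All three plates are loose, square, 50 x 50 x 8 mm, 60 to 120 g, with a 15 mm round hole in the middle and edges along their x and y axes; they lie flat on one another, off by several mm and turned up to 0.1 rad from the stone's x axis, and slide easily. Square them up before the bolt enters them
- plate_mid_center (a point): centre of the middle plate, pale boxwood, same size and hole, lying loose on the lowest one
- plate_top_center (a point): centre of the top plate, brass, same size and hole, lying loose on the middle one
- bolt_head (a point): centre of the bolt's plain brass cylindrical head, 24 mm across and 45 mm tall; the bolt is loose, stands upright in its stand, its z axis points up from tip to head, mass about 0.16 kg. The head's flat underside is 22.5 mm below this point; under it a 12 mm steel shank runs 60 mm down to the tip, the last 2 mm chamfered to a flat nose 10 mm wide
- bolt_tip (a point): centre of the flat nose of the bolt, 82.5 mm below the head's centre
- stand_mouth (a point): centre of the top of the fixed wooden stand (80 x 80 mm, 66 mm high) with a 15 mm vertical hole right through, in which the bolt hangs by its head
- tin_cup: bystander: tin mug, 72 mm across, 75 mm high; origin under its centre
- hone: bystander: grey honing stone 150 x 50 x 25 mm; origin under its centre, long side along x
- mallet: bystander: boxwood mallet lying on the bench, 56 mm thick and 215 mm long; origin on the bench under the middle of its handle
Not all that is in view belongs to the job. What is shaped like the part that bears bolt_head but blue or green is not meant.

How it is judged:
By the outcome, as a careful person would: the job done as asked, in the order asked, and still so for the second after the job is handed in, with the robot touching nothing.
It also fails if it takes over 72 s, if anything falls off the work surface, if the arm or the gripper's body presses on something with over 40 N, if the wrist force passes 120 N, or if a joint passes its speed limit or range.

## Working session

There is one attempt and no reset: what is moved stays moved. The work goes in short steps, Python scripts to look and compute and a tool call to move; the robot and the scene stay as the last step left them, time stands still between calls to the robot, and variables do not carry over. Pictures are saved under pics/ and viewed, at most 10 in all, crops included, and the job is handed in when it is done.

Besides the shell and the picture viewer there is one more tool, called after "Emit:" as name([rows], argument=value, ...), one row to a line, values as JSON. carry_out: Moves the arm, as the interface text tells. Shifts and turns lie within -1 to 1; 1 stands for 200 mm of shift or pi rad of turn. Its arguments: {"type":"object","properties":{"moves":{"type":"array"},"claw":{"type":"number"},"grip_force":{"type":"number"}},"required":["moves"]}

```bash
ls; mkdir -p pics; python3 - <<'E'
from rig import *
import cv2, numpy as np, pickle
s=observe(); print({k:np.round(v,3).tolist() for k,v in s.items()})
ims=[]
d={}
for n in ("scene","top"):
    p,z=snapshot(n); c=get_calibration(n); d[n]=(p,z,c); ims.append(p)
    print(n,np.round(c["K"],1).tolist(),np.round(c["world_to_cam"],3).tolist())
pickle.dump(d,open("d0.pkl","wb"))
cv2.imwrite("pics/a.png",cv2.resize(d["scene"][0],(800,600)))
cv2.imwrite("pics/b.png",cv2.resize(d["top"][0],(800,600)))
E
```

```text
pics
{'time_s': 0.0, 'q': [-1.352, 0.334, 0.04, 1.466, -0.013, 1.343, -0.059], 'joint_vel': [-0.001, 0.002, -0.0, -0.001, 0.001, -0.001, -0.002], 'joint_torque': [0.001, -65.855, 1.366, -40.556, 0.017, 0.013, -0.0], 'tool_pos': [203.089, 617.268, 403.802], 'eef_rot': [-0.0, 0.158, 0.987, -0.001], 'contact_force': [0.804, 0.447, 0.729], 'wrist_torque': [-0.003, 0.006, -0.031], 'grasp_force': 0.0, 'grip_width': 1.0}
scene [[388.6, 0.0, 257.6], [0.0, 388.6, 191.4], [0.0, 0.0, 1.0]] [[-0.661, 0.75, 0.007, 389.318], [0.413, 0.372, -0.832, -131.246], [-0.626, -0.547, -0.555, 1485.936], [0.0, 0.0, 0.0, 1.0]]
top [[496.6, 0.0, 255.0], [0.0, 496.6, 193.8], [0.0, 0.0, 1.0]] [[-0.014, -1.0, -0.001, -32.194], [-0.984, 0.014, -0.178, 597.331], [0.178, -0.001, -0.984, 1277.514], [0.0, 0.0, 0.0, 1.0]]
```

View pics/a.png

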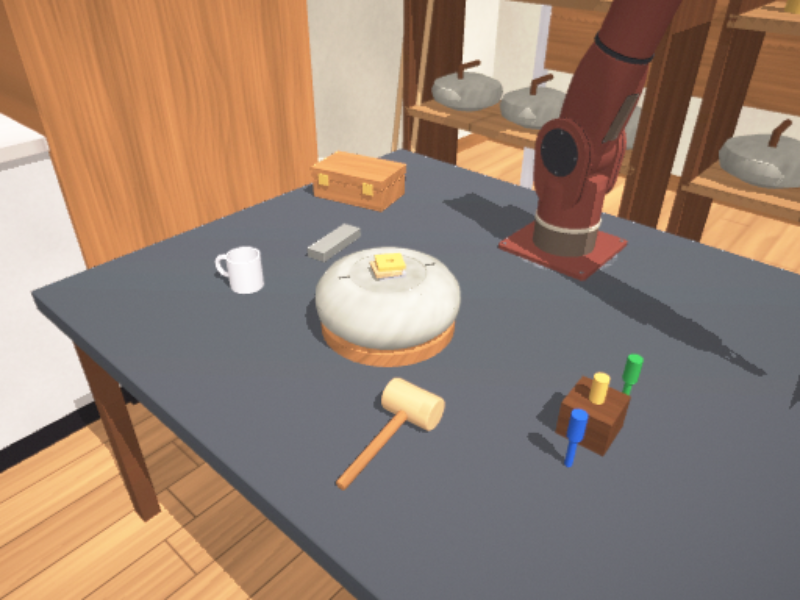

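View pics/b.png

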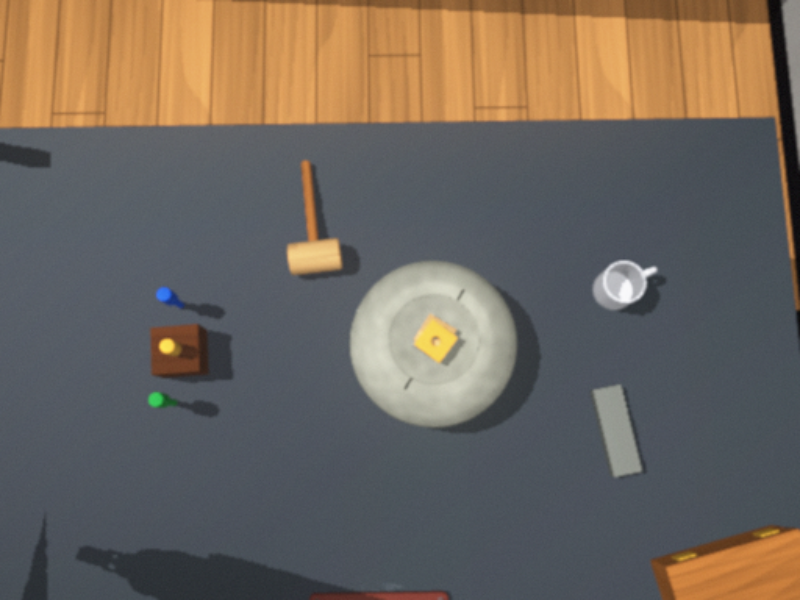

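Scene view (800×600): the brass bolt is in its stand at (600,388), with a blue decoy at (577,430) and a green one at (632,370). The stone is at (388,295) with the plates at (388,265), and the mug, hone and mallet stand clear.
Top view: brass head (170,347), blue (166,295), green (157,400), scribed marks (461,294) and (408,383), plate hole (436,341).
These three could be taken for the bolt. I choose the brass one, because it is the one in the stand and isn't blue or green.

```bash
cat > h.py <<'E'
import numpy as np, cv2, pickle
def ray(c,uv,z):
    M=np.array(c["world_to_cam"]);R=M[:3,:3];t=M[:3,3]
    o=-R.T@t; d=R.T@np.linalg.inv(c["K"])@np.array([uv[0],uv[1],1.])
    return o+d*(z-o[2])/d[2]
def proj(c,p):
    M=np.array(c["world_to_cam"]);q=np.array(c["K"])@(M[:3,:3]@np.array(p)+M[:3,3]);return q[:2]/q[2]
def blobs(m,amin=4):
    n,l,s,ce=cv2.connectedComponentsWithStats(m.astype(np.uint8))
    return [(s[i],ce[i],l==i) for i in range(1,n) if s[i,4]>=amin]
E
python3 - <<'E'
from h import *
d=pickle.load(open("d0.pkl","rb"))
p,z,c=d["top"]
hsv=cv2.cvtColor(p,cv2.COLOR_BGR2HSV)
y=cv2.inRange(hsv,(20,150,150),(35,255,255))>0
for s,ce,m in blobs(y,20):
    print("yellow",s.tolist(),ce.round(1), "z144",ray(c,ce,144).round(1),"z111",ray(c,ce,111).round(1),cv2.minAreaRect(np.argwhere(m)[:,::-1].astype(np.float32)))
g=cv2.cvtColor(p,cv2.COLOR_BGR2GRAY).astype(int)
st=np.zeros(g.shape,bool); st[180:255,240:315]=True
dk=st&(cv2.morphologyEx(g.astype(np.uint8),cv2.MORPH_BLACKHAT,np.ones((7,7)))>35)
for s,ce,m in blobs(dk,4): print("dark",s.tolist(),ce.round(1),ray(c,ce,124).round(1))
# stand, decoys
for n,lo,hi in (("blue",(110,150,80),(130,255,255)),("green",(50,150,60),(75,255,255))):
    for s,ce,m in blobs(cv2.inRange(hsv,lo,hi)>0,20): print(n,s.tolist(),ray(c,ce,90).round(1))
# depth-based checks
for uv in ((109,222),(279,205),(120,230),(275,212),(262,220)):
    M=np.array(c["world_to_cam"]); q=z[uv[1],uv[0]]*(np.linalg.inv(c["K"])@np.array([uv[0],uv[1],1])); print(uv,(M[:3,:3].T@(q-M[:3,3])).round(1))
a=cv2.resize(p[195:275,85:160],(375,400),interpolation=2); b=cv2.resize(p[175:255,240:315],(375,400),interpolation=2)
cv2.imwrite("pics/c.png",np.hstack([a,b]))
ps,zs,cs=d["scene"]
print("scene check head", proj(cs,ray(c,(109,222),111)))
hs=cv2.cvtColor(ps,cv2.COLOR_BGR2HSV)
for s,ce,m in blobs(cv2.inRange(hs,(20,130,150),(35,255,255))>0,20): print(s.tolist(),ce)
E
```

```text
yellow [267, 205, 25, 26, 336] [278.7 217.8] z144 [519.2 -98.5 144. ] z111 [ 523.5 -100.1  111. ] ((278.60137939453125, 217.8581085205078), (19.18086051940918, 19.297107696533203), 35.53767776489258)
yellow [102, 217, 10, 9, 73] [106.8 221.2] z144 [517.  326.5 144. ] z111 [521.2 336.4 111. ] ((106.5, 221.0), (8.0, 9.0), 90.0)
dark [293, 185, 4, 7, 13] [294.5 188.1] [ 597.4 -141.5  124. ]
dark [283, 212, 15, 22, 108] [290.2 223.3] [ 507.5 -128.1  124. ]
dark [276, 215, 5, 5, 13] [277.5 216.8] [524.3 -96.7 124. ]
dark [259, 242, 5, 7, 16] [260.8 244.9] [454.5 -53.5 124. ]
blue [100, 184, 18, 13, 98] [605.4 341.6  90. ]
green [95, 251, 18, 9, 104] [435.5 351.1  90. ]
(109, 222) [519.1 330.7 110.9]
(279, 205) [ 552.6 -100.5  135.7]
(120, 230) [502.9 313.3  69.8]
(275, 212) [533.5 -89.6 146.7]
(262, 220) [517.9 -57.6 116.2]
scene check head [382.4070901  239.46637905]
[204, 111, 6, 7, 31] [206.74193548 114.25806452]
[232, 117, 6, 8, 33] [234.72727273 120.48484848]
[242, 170, 17, 4, 35] [249.88571429 171.37142857]
[381, 243, 9, 16, 77] [384.53246753 250.87012987]
```

View pics/c.png

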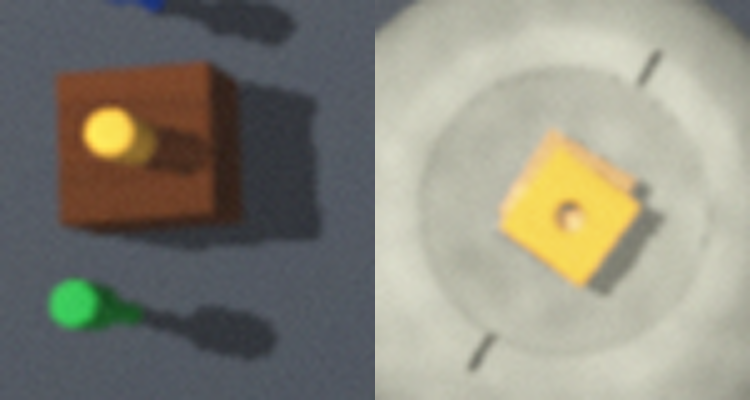

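The crop shows the brass head in the wooden stand, as described, and the brass plate on top with boxwood showing at its upper left. Bolt ≈ (521,335), cup centre ≈ (526,-97.5), and stone x points at -31.6°.

```bash
cat >> h.py <<'E'
from scipy.spatial.transform import Rotation as Ro
def Rdown(yaw_deg):   # tool z down, tool y at yaw (world)
    a=np.radians(yaw_deg); y=np.array([np.cos(a),np.sin(a),0]); z=np.array([0,0,-1.]); return np.array([np.cross(y,z),y,z]).T
def pose(s):
    q=s["eef_rot"]; return np.array(s["tool_pos"]),Ro.from_quat([q[1],q[2],q[3],q[0]]).as_matrix()
def plan(p,R,wps):
    for (xyz,yaw) in wps:
        T=Rdown(yaw); d=R.T@(np.array(xyz)-p); r=Ro.from_matrix(R.T@T).as_rotvec()
        print("xyz",(d/200).round(3).tolist(),"turn",(r/np.pi).round(4).tolist(),"rows>=%.1f"%max(np.linalg.norm(d)/50,np.degrees(np.linalg.norm(r))/8.59))
        p,R=np.array(xyz,float),T
E
python3 - <<'E'
from rig import *; from h import *
p,R=pose(observe())
plan(np.array([203.114,617.429,404.708]),R,[((320,480,400),47),((430,300,400),22),((500,110,400),-4),((526,-85,400),-31.6)])
E
```

```text
xyz [-0.77, -0.47, 0.024] turn [-0.0005, 0.0001, 0.1377] rows>=3.6
xyz [-1.016, -0.283, 0.0] turn [0.0, 0.0, 0.1389] rows>=4.2
xyz [-1.012, -0.031, 0.0] turn [0.0, 0.0, 0.1444] rows>=4.0
xyz [-0.964, 0.198, 0.0] turn [0.0, 0.0, 0.1533] rows>=3.9
```

Emit:
carry_out([
  {"xyz": [-0.77, -0.47, 0.024], "turn": [0, 0, 0.138]},
  {"xyz": [-0.77, -0.47, 0.024], "turn": [0, 0, 0.138]},
  {"xyz": [-0.77, -0.47, 0.024], "turn": [0, 0, 0.138]},
  {"xyz": [-0.77, -0.47, 0.024], "turn": [0, 0, 0.138]},
])

```text
time_s: 0.5
tool_pos: [322.9, 476.6, 399.6]
eef_rot: [0.001, 0.371, 0.929, -0.001]
contact_force: [0.3, 0.0, 0.6]
grip_width: 1.0
grasp_force: 0.0
```

Emit:
carry_out([
  {"xyz": [-1, -0.283, 0], "turn": [0, 0, 0.139]},
  {"xyz": [-1, -0.283, 0], "turn": [0, 0, 0.139]},
  {"xyz": [-1, -0.283, 0], "turn": [0, 0, 0.139]},
  {"xyz": [-1, -0.283, 0], "turn": [0, 0, 0.139]},
  {"xyz": [-1, -0.283, 0], "turn": [0, 0, 0.139]},
])

```text
time_s: 1.0
tool_pos: [430.8, 296.1, 400.1]
eef_rot: [0.001, 0.563, 0.826, -0.0]
contact_force: [1.0, 0.4, -0.4]
grip_width: 1.001
grasp_force: 0.0
```

Emit:
carry_out([
  {"xyz": [-1, -0.031, 0], "turn": [0, 0, 0.144]},
  {"xyz": [-1, -0.031, 0], "turn": [0, 0, 0.144]},
  {"xyz": [-1, -0.031, 0], "turn": [0, 0, 0.144]},
  {"xyz": [-1, -0.031, 0], "turn": [0, 0, 0.144]},
])

```text
time_s: 1.4
tool_pos: [496.6, 112.8, 399.9]
eef_rot: [-0.0, 0.733, 0.68, 0.0]
contact_force: [1.1, 1.1, -0.3]
grip_width: 0.999
grasp_force: 0.0
```

Emit:
carry_out([
  {"xyz": [-0.97, 0.198, 0], "turn": [0, 0, 0.153]},
  {"xyz": [-0.97, 0.198, 0], "turn": [0, 0, 0.153]},
  {"xyz": [-0.97, 0.198, 0], "turn": [0, 0, 0.153]},
  {"xyz": [-0.97, 0.198, 0], "turn": [0, 0, 0.153]},
  {"xyz": [-0.97, 0.198, 0], "turn": [0, 0, 0.153]},
  {"xyz": [-0.97, 0.198, 0], "turn": [0, 0, 0.153]},
])

```text
time_s: 2.0
tool_pos: [522.4, -82.7, 399.7]
eef_rot: [-0.0, 0.873, 0.487, -0.0]
contact_force: [0.7, 0.4, -0.4]
grip_width: 1.001
grasp_force: 0.0
```

```bash
python3 - <<'E'
from rig import *; from h import *
s=observe(); print({k:np.round(v,3).tolist() for k,v in s.items() if k!="joint_torque"})
c=get_calibration("wrist"); p,z=snapshot("wrist"); pickle.dump((p,z,c,s),open("w1.pkl","wb"))
print(np.round(c["K"],1).tolist(),np.round(c["world_to_cam"],3).tolist())
cv2.imwrite("pics/d.png",cv2.resize(p,(800,600)))
E
```

```text
{'time_s': 2.0, 'q': [-0.622, 0.09, 0.747, 1.796, -0.064, 1.281, -0.411], 'joint_vel': [-0.032, -0.005, -0.042, 0.005, -0.004, 0.001, -0.008], 'tool_pos': [522.368, -82.721, 399.696], 'eef_rot': [-0.0, 0.873, 0.487, -0.0], 'contact_force': [0.681, 0.43, -0.362], 'wrist_torque': [0.07, 0.055, 0.038], 'grasp_force': 0.0, 'grip_width': 1.001}
[[265.9, 0.0, 257.8], [0.0, 265.9, 193.1], [0.0, 0.0, 1.0]] [[0.851, -0.525, 0.0, -487.872], [-0.497, -0.804, 0.326, 152.277], [-0.171, -0.278, -0.945, 443.294], [0.0, 0.0, 0.0, 1.0]]
```

View pics/d.png

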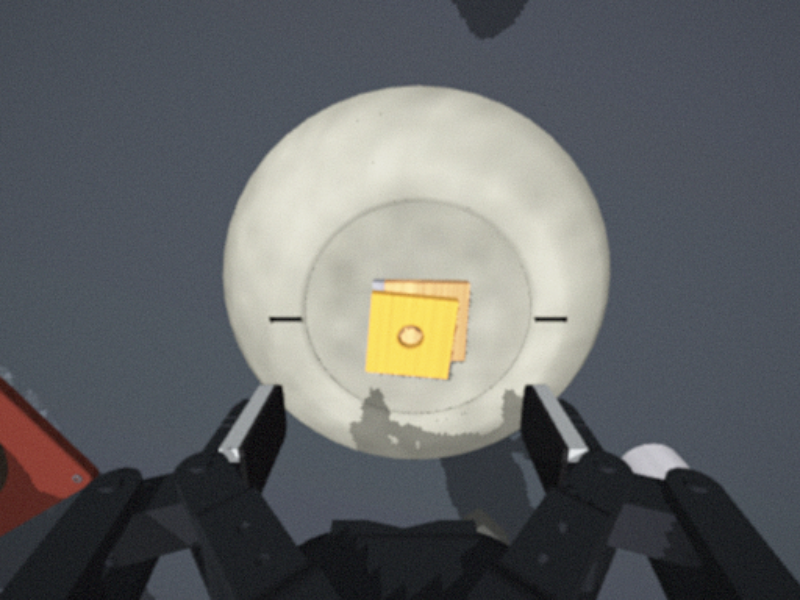

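The wrist view shows the scribed marks at (285,318) and (551,318), level in the image, so the tool's y axis lies along the stone's x axis. The brass plate is centred at (411,335), with the boxwood plate up and to the right of it and the steel plate showing at upper left.

```bash
python3 - <<'E'
from rig import *; from h import *
p,z,c,s=pickle.load(open("w1.pkl","rb"))
g=cv2.cvtColor(p,cv2.COLOR_BGR2GRAY)
bh=cv2.morphologyEx(g,cv2.MORPH_BLACKHAT,np.ones((9,9)))>60
m=np.zeros(g.shape,bool); m[195:212,168:368]=1
pts=[]
for S,ce,mm in blobs(bh&m,8): print(S.tolist(),ce.round(1),ray(c,ce,124).round(1)); pts.append(ray(c,ce,124))
a,b=pts[0],pts[-1]; print("cup",(a+b)[:2]/2,"ang",np.degrees(np.arctan2(*(b-a)[1::-1])),np.linalg.norm(b-a))
hsv=cv2.cvtColor(p,cv2.COLOR_BGR2HSV)
y=cv2.inRange(hsv,(20,170,130),(35,255,255))>0
S,ce,mm=max(blobs(y),key=lambda t:t[0][4])
r=cv2.minAreaRect(np.argwhere(mm)[:,::-1].astype(np.float32)); q=np.array([ray(c,k,144) for k in cv2.boxPoints(r)])
print(r,"top plate",q.mean(0),np.linalg.norm(q[0]-q[1]),np.linalg.norm(q[1]-q[2]),np.degrees(np.arctan2(*(q[1]-q[0])[1::-1])))
# tool frame projection: camera position/tilt vs TCP
M=np.array(c["world_to_cam"]); print("cam pos",-M[:3,:3].T@M[:3,3])
for n,pt in (("midTR",(470,281)),("midBR",(466,362)),("lowTL",(373,280))): print(n,ray(c,np.array(pt)*.64,136 if n[0]=="m" else 128).round(1))
E
```

```text
[172, 203, 22, 4, 66] [182.5 204. ] [452.7 -53.3 124. ]
[342, 203, 21, 3, 63] [352. 204.] [ 595.6 -141.5  124. ]
cup [524.16753332 -97.39170229] ang -31.683764488982202 167.92685694997976
((255.49998474121094, 188.50001525878906), (17.00645637512207, 0.8834522366523743), 6.340191841125488) top plate [526.33894935 -72.08967714 144.        ] 0.8273358161967107 15.165565816306941 51.53452839077265
cam pos [566.58369928 -10.59140831 369.57783656]
midTR [564.5 -88.9 136. ]
midBR [ 537. -134.  136.]
lowTL [514.9 -60.3 128. ]
```

```bash
python3 - <<'E'
from rig import *; from h import *
p,R=pose(observe()); print(p); plan(p,R,[((524.5,-97.4,350),-31.65)])
p,z,c,s=pickle.load(open("w1.pkl","rb")); P,R=pose(s); M=np.array(c["world_to_cam"])
for u,v in ((172,248),(170,250),(165,262),(343,248),(345,252)):
    q=M[:3,:3].T@(z[v,u]*(np.linalg.inv(c["K"])@np.array([u,v,1]))-M[:3,3]); print((u,v),z[v,u],(R.T@(q-P)).round(1))
E
```

```text
[522.48245585 -81.22767749 399.58461754]
xyz [-0.064, 0.051, 0.248] turn [-0.0002, 0.0001, 0.0008] rows>=1.0
(172, 248) 141.50143 [ 10.9 -45.8 154.4]
(170, 250) 138.79755 [ 11.4 -46.  151.7]
(165, 262) 128.6884 [ 11.2 -45.1 140.9]
(343, 248) 140.55885 [ 11.4  44.9 153.5]
(345, 252) 136.54025 [ 11.5  44.6 149.3]
```

Emit:
carry_out([
  {"xyz": [-0.064, 0.051, 0.25], "turn": [0, 0, 0]},
  {"xyz": [-0.064, 0.051, 0.25], "turn": [0, 0, 0]},
  {"xyz": [-0.064, 0.051, 0.25], "turn": [0, 0, 0]},
  {"xyz": [-0.064, 0.051, 0.25], "turn": [0, 0, 0]},
  {"xyz": [-0.064, 0.051, 0.25], "turn": [0, 0, 0]},
  {"xyz": [-0.064, 0.051, 0.25], "turn": [0, 0, 0]},
], claw=-0.176, grip_force=20)

```text
time_s: 2.65
tool_pos: [524.8, -97.7, 351.1]
eef_rot: [0.0, 0.872, 0.489, 0.001]
contact_force: [0.1, 0.4, -0.2]
grip_width: 0.59
grasp_force: 0.0
```

```bash
python3 - <<'E'
from rig import *; from h import *
s=observe(); c=get_calibration("wrist"); p,z=snapshot("wrist"); pickle.dump((p,z,c,s),open("w2.pkl","wb"))
P,R=pose(s); M=np.array(c["world_to_cam"]); print(P,s["grip_width"])
u,v=np.meshgrid(np.arange(512),np.arange(384)); q=np.stack([u,v,np.ones_like(u)],-1)@np.linalg.inv(c["K"]).T*z[...,None]
T=((q-M[:3,3])@M[:3,:3]-P)@R   # tool frame
m=(z>0)&(abs(T[...,0])<12)&(T[...,2]<195)&(abs(T[...,1])>15)&(T[...,2]>120)&(abs(T[...,1])<60)
for sg in (-1,1):
    t=T[m&(T[...,1]*sg>0)]; 
    for lo in range(150,195,3):
        k=t[(t[:,2]>=lo)&(t[:,2]<lo+3)]
        if len(k): print(sg,lo,len(k),k[:,1].min().round(1),k[:,1].max().round(1))
cv2.imwrite("pics/e.png",cv2.resize(p,(800,600)))
# marks/cup recheck
g=cv2.cvtColor(p,cv2.COLOR_BGR2GRAY); bh=cv2.morphologyEx(g,cv2.MORPH_BLACKHAT,np.ones((9,9)))>60
for S,ce,mm in blobs(bh,8):
    w=ray(c,ce,124)
    if abs(np.hypot(*(w[:2]-[524.5,-97.4]))-84)<8 and S[3]<9: print("mark",ce.round(1),w.round(1))
E
```

```text
[524.83729919 -97.71499246 351.07381634] 0.589607563499589
-1 150 109 -38.8 -25.1
-1 153 108 -39.1 -25.1
-1 156 97 -38.8 -25.1
-1 159 82 -37.9 -25.2
-1 162 62 -36.7 -25.3
-1 165 46 -31.6 -25.3
-1 168 16 -25.7 -25.4
1 150 108 24.5 38.2
1 153 106 24.5 38.6
1 156 99 24.6 38.1
1 159 83 24.5 37.8
1 162 68 24.7 36.8
1 165 46 24.6 31.2
1 168 13 24.7 25.0
mark [151.5 213. ] [452.3 -53.  124. ]
mark [360.9 213.5] [ 595.6 -141.5  124. ]
```

View pics/e.png

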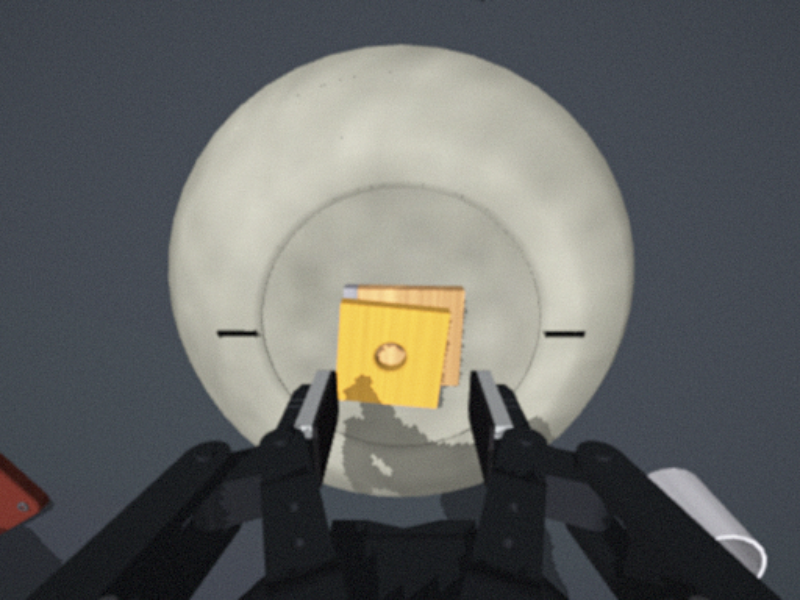

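The fingers at 50 mm opening have their tips 170 mm from the TCP. The cup centre comes out again at (524,-97.3). Next: open, descend astride the pack and squeeze along the stone's x axis.

Emit:
carry_out([
  {"xyz": [0, -0.004, 0.04], "turn": [0, 0, 0]},
  {"xyz": [0, -0.004, 0.04], "turn": [0, 0, 0]},
  {"xyz": [0, -0.004, 0.05], "turn": [0, 0, 0]},
  {"xyz": [0, -0.004, 0.05], "turn": [0, 0, 0]},
  {"xyz": [0, -0.004, 0.1], "turn": [0, 0, 0]},
  {"xyz": [0, -0.004, 0.2], "turn": [0, 0, 0]},
  {"xyz": [0, -0.004, 0.27], "turn": [0, 0, 0]},
  {"xyz": [0, -0.004, 0.293], "turn": [0, 0, 0]},
  {"xyz": [0, -0.004, 0.293], "turn": [0, 0, 0]},
], claw=-1)

```text
time_s: 3.6
tool_pos: [523.5, -97.8, 290.6]
eef_rot: [-0.0, 0.873, 0.488, -0.001]
contact_force: [-0.7, 0.4, -0.3]
grip_width: 0.997
grasp_force: 0.0
```

Emit:
carry_out([
  {"xyz": [0, 0, 0], "turn": [0, 0, 0]},
  {"xyz": [0, 0, 0], "turn": [0, 0, 0]},
  {"xyz": [0, 0, 0], "turn": [0, 0, 0]},
  {"xyz": [0, 0, 0], "turn": [0, 0, 0]},
  {"xyz": [0, 0, 0], "turn": [0, 0, 0]},
  {"xyz": [0, 0, 0], "turn": [0, 0, 0]},
  {"xyz": [0, 0, 0], "turn": [0, 0, 0]},
  {"xyz": [0, 0, 0], "turn": [0, 0, 0]},
], claw=0, grip_force=20)

```text
time_s: 4.4
tool_pos: [523.5, -97.4, 292.2]
eef_rot: [-0.001, 0.873, 0.489, 0.0]
contact_force: [-7.0, 2.4, 9.7]
grip_width: 0.585
grasp_force: 20.7
```

The squeeze stopped at 0.585 × 85 = 49.7 mm, which is the plate width. Next: open, turn 90° in place with a slight lift, and squeeze the other pair of sides.

Emit:
carry_out([
  {"xyz": [0, 0, -0.005], "turn": [0, 0, 0]},
  {"xyz": [0, 0, -0.01], "turn": [0, 0, 0]},
  {"xyz": [0, 0, -0.015], "turn": [0, 0, 0]},
  {"xyz": [0, 0, -0.015], "turn": [0, 0, 0]},
  {"xyz": [0, 0, -0.015], "turn": [0, 0, 0]},
  {"xyz": [0, 0, -0.015], "turn": [0, 0, 0]},
], claw=-1)

```text
time_s: 5.0
tool_pos: [523.8, -97.7, 294.3]
eef_rot: [0.0, 0.873, 0.488, -0.0]
contact_force: [-0.1, 0.1, 0.2]
grip_width: 0.999
grasp_force: 0.0
```

Emit:
carry_out([
  {"xyz": [0, 0, 0], "turn": [0, 0, -0.045]},
  {"xyz": [0, 0, 0], "turn": [0, 0, -0.09]},
  {"xyz": [0, 0, 0], "turn": [0, 0, -0.135]},
  {"xyz": [0, 0, 0], "turn": [0, 0, -0.18]},
  {"xyz": [0, 0, 0], "turn": [0, 0, -0.225]},
  {"xyz": [0, 0, 0], "turn": [0, 0, -0.27]},
  {"xyz": [0, 0, 0], "turn": [0, 0, -0.315]},
  {"xyz": [0, 0, 0], "turn": [0, 0, -0.36]},
  {"xyz": [0, 0, 0], "turn": [0, 0, -0.405]},
  {"xyz": [0, 0, 0], "turn": [0, 0, -0.45]},
])

```text
time_s: 6.0
tool_pos: [523.8, -97.8, 294.2]
eef_rot: [-0.0, 0.344, 0.939, -0.0]
contact_force: [-0.2, 0.5, 0.2]
grip_width: 0.999
grasp_force: 0.0
```

Emit:
carry_out([
  {"xyz": [0, 0, 0], "turn": [0, 0, -0.03]},
  {"xyz": [0, 0, 0.005], "turn": [0, 0, -0.05]},
  {"xyz": [0, 0, 0.01], "turn": [0, 0, -0.05]},
  {"xyz": [0, 0, 0.01], "turn": [0, 0, -0.05]},
])

```text
time_s: 6.4
tool_pos: [523.7, -97.8, 292.1]
eef_rot: [-0.0, 0.273, 0.962, -0.0]
contact_force: [0.3, 0.3, 0.0]
grip_width: 0.997
grasp_force: 0.0
```

Emit:
carry_out([
  {"xyz": [0, 0, 0], "turn": [0, 0, 0]},
  {"xyz": [0, 0, 0], "turn": [0, 0, 0]},
  {"xyz": [0, 0, 0], "turn": [0, 0, 0]},
  {"xyz": [0, 0, 0], "turn": [0, 0, 0]},
  {"xyz": [0, 0, 0], "turn": [0, 0, 0]},
  {"xyz": [0, 0, 0], "turn": [0, 0, 0]},
  {"xyz": [0, 0, 0], "turn": [0, 0, 0]},
  {"xyz": [0, 0, 0], "turn": [0, 0, 0]},
], claw=0)

```text
time_s: 7.2
tool_pos: [524.1, -97.5, 292.6]
eef_rot: [0.0, 0.272, 0.962, 0.0]
contact_force: [1.8, 3.5, 4.5]
grip_width: 0.581
grasp_force: 23.0
```

```bash
python3 - <<'E'
from rig import *; from h import *
s=observe(); P,R=pose(s); print(P,R.round(4).tolist(),s["q"],s["contact_force"])
E
```

```text
[524.06490771 -97.49522817 292.64622384] [[-0.8525, 0.5228, 0.0009], [0.5228, 0.8525, 0.0003], [-0.0006, 0.0007, -1.0]] [-0.37632867  0.19916395  0.53508889  1.90927348 -0.11626546  1.06244285
  1.22743647] [1.83600137 3.54423403 4.47520745]
```

Emit:
carry_out([
  {"xyz": [0, 0, 0], "turn": [0, 0, 0]},
  {"xyz": [0, 0, 0], "turn": [0, 0, 0]},
  {"xyz": [0, 0, -0.02], "turn": [0, 0, 0]},
  {"xyz": [0, 0, -0.1], "turn": [0, 0, 0]},
  {"xyz": [0, 0, -0.3], "turn": [0, 0, 0]},
  {"xyz": [0, 0, -0.3], "turn": [0, 0, 0]},
  {"xyz": [0, 0, -0.3], "turn": [0, 0, 0]},
], claw=-1)

```text
time_s: 7.9
tool_pos: [523.9, -98.0, 353.2]
eef_rot: [0.001, 0.272, 0.962, 0.0]
contact_force: [0.3, -0.4, 0.5]
grip_width: 1.0
grasp_force: 0.0
```

```bash
python3 - <<'E'
from rig import *; from h import *
s=observe(); c=get_calibration("wrist"); p,z=snapshot("wrist"); pickle.dump((p,z,c,s),open("w3.pkl","wb"))
P,R=pose(s); print(P)
h0=proj(c,(524,-97.5,144)); print(h0)
u,v=h0.astype(int); cv2.imwrite("pics/f.png",cv2.resize(p[v-60:v+60,u-80:u+80],(800,600),interpolation=2))
hsv=cv2.cvtColor(p,cv2.COLOR_BGR2HSV); y=(cv2.inRange(hsv,(18,130,120),(35,255,255))>0); k=np.zeros_like(y); k[v-50:v+50,u-60:u+60]=1
S,ce,mm=max(blobs(y&k),key=lambda t:t[0][4]); r=cv2.minAreaRect(np.argwhere(mm)[:,::-1].astype(np.float32)); q=np.array([ray(c,b,144) for b in cv2.boxPoints(r)])
print(q.round(1).tolist(),q.mean(0).round(1))
plan(P,R,[((522,120,352),58.35),((521,335,352),58.35)])
E
```

```text
[523.86990137 -98.02946329 353.15522926]
[257.57235356 221.14064278]
[[486.8, -103.2, 144.0], [512.6, -61.2, 144.0], [559.1, -87.1, 144.0], [530.8, -132.9, 144.0]] [522.3 -96.1 144. ]
xyz [0.578, 0.924, 0.006] turn [0.0003, 0.0004, 0.0006] rows>=4.4
xyz [0.568, 0.912, 0.0] turn [0.0, 0.0, 0.0] rows>=4.3
```

View pics/f.png

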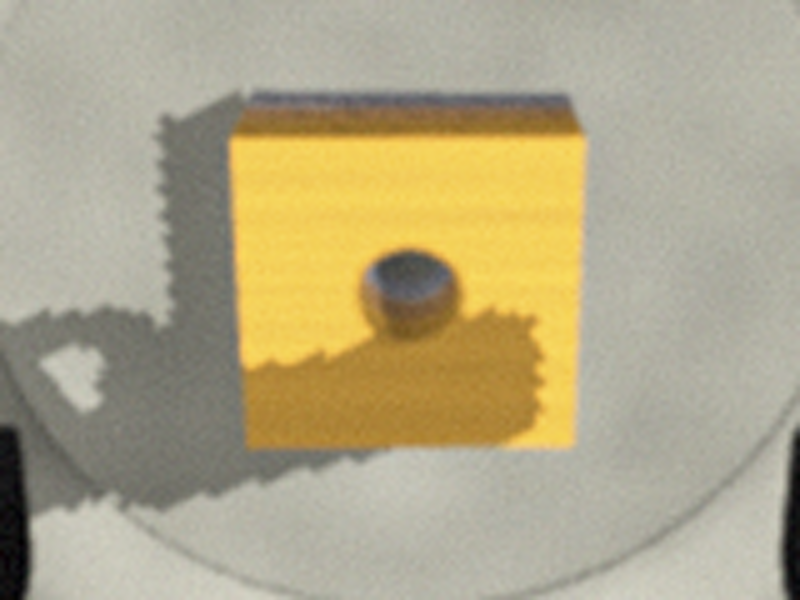

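The crop shows the three plates flush, with the shared hole at crop pixel (410,294). Now to the bolt.

Emit:
carry_out([
  {"xyz": [0.578, 0.924, 0], "turn": [0, 0, 0]},
  {"xyz": [0.578, 0.924, 0], "turn": [0, 0, 0]},
  {"xyz": [0.578, 0.924, 0], "turn": [0, 0, 0]},
  {"xyz": [0.578, 0.924, 0], "turn": [0, 0, 0]},
  {"xyz": [0.578, 0.924, 0], "turn": [0, 0, 0]},
], claw=-0.41)

```text
time_s: 8.45
tool_pos: [520.7, 125.8, 350.9]
eef_rot: [-0.001, 0.269, 0.963, -0.0]
contact_force: [0.1, 0.2, 0.3]
grip_width: 0.705
grasp_force: 0.0
```

Emit:
carry_out([
  {"xyz": [0.568, 0.912, 0], "turn": [0, 0, 0]},
  {"xyz": [0.568, 0.912, 0], "turn": [0, 0, 0]},
  {"xyz": [0.568, 0.912, 0], "turn": [0, 0, 0]},
  {"xyz": [0.568, 0.912, 0], "turn": [0, 0, 0]},
  {"xyz": [0.568, 0.912, 0], "turn": [0, 0, 0]},
  {"xyz": [0.568, 0.912, 0], "turn": [0, 0, 0]},
  {"xyz": [0.568, 0.912, 0], "turn": [0, 0, 0]},
  {"xyz": [0.568, 0.912, 0], "turn": [0, 0, 0]},
])

```text
time_s: 9.25
tool_pos: [521.0, 333.0, 352.0]
eef_rot: [0.0, 0.273, 0.962, -0.001]
contact_force: [-0.1, 0.5, -0.4]
grip_width: 0.709
grasp_force: 0.0
```

```bash
python3 - <<'E'
from rig import *; from h import *
s=observe(); c=get_calibration("wrist"); p,z=snapshot("wrist"); pickle.dump((p,z,c,s),open("w4.pkl","wb"))
P,R=pose(s); print(P)
hsv=cv2.cvtColor(p,cv2.COLOR_BGR2HSV); y=(cv2.inRange(hsv,(20,120,90),(35,255,255))>0)
u0=proj(c,(521,335,111)); print(u0)
for S,ce,mm in blobs(y,50): print(S.tolist(),ce.round(1))
# top face by depth: height near 111
M=np.array(c["world_to_cam"]); u,v=np.meshgrid(np.arange(512),np.arange(384)); q=np.stack([u,v,np.ones_like(u)],-1)@np.linalg.inv(c["K"]).T*z[...,None]
W=(q-M[:3,3])@M[:3,:3]; m=y&(abs(W[...,2]-111)<4)&(np.hypot(W[...,0]-521,W[...,1]-335)<30)
e=np.argwhere(m)[:,::-1].astype(np.float32); (cx,r)=cv2.minEnclosingCircle(e); print("top face",len(e),cx,r,ray(c,cx,111),ray(c,e.mean(0),111),np.median(W[m],0))
h=ray(c,e.mean(0),111); plan(P,R,[((h[0],h[1],248.5),58.35)])
cv2.imwrite("pics/g.png",cv2.resize(p,(800,600)))
E
```

```text
[521.04867002 332.97209068 351.96071244]
[259.5721241  204.45702903]
[249, 177, 28, 28, 319] [261.9 185.8]
[53, 283, 31, 30, 98] [ 71.  298.7]
top face 52 (261.5, 201.5) 13.729630470275879 [519.56418178 337.80270896 111.        ] [514.49185537 336.03418638 111.        ] [511.55436912 335.28907453 110.24669621]
xyz [0.036, -0.004, 0.517] turn [-0.0004, 0.0001, -0.0002] rows>=2.1
```

View pics/g.png

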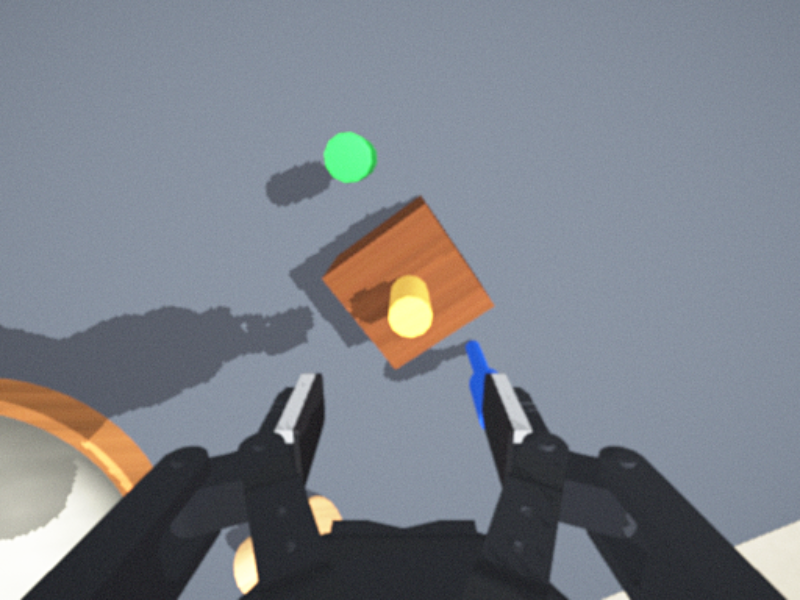

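The wrist view has the bolt's top face at (411,316), the green decoy at (349,157), and the blue decoy behind the right finger, well to the side. Next: descend and grip the head slightly above its middle.

Emit:
carry_out([
  {"xyz": [0.0115, 0.017, 0.1], "turn": [0, 0, 0]},
  {"xyz": [0.0115, 0.017, 0.3], "turn": [0, 0, 0]},
  {"xyz": [0.0115, 0.017, 0.45], "turn": [0, 0, 0]},
  {"xyz": [0.0115, 0.017, 0.517], "turn": [0, 0, 0]},
  {"xyz": [0.0115, 0.017, 0.517], "turn": [0, 0, 0]},
])

```text
time_s: 9.8
tool_pos: [520.0, 337.9, 247.4]
eef_rot: [-0.001, 0.272, 0.962, -0.001]
contact_force: [-0.1, -0.5, 0.4]
grip_width: 0.706
grasp_force: 0.0
```

Emit:
carry_out([
  {"xyz": [0, 0, 0], "turn": [0, 0, 0]},
  {"xyz": [0, 0, 0], "turn": [0, 0, 0]},
  {"xyz": [0, 0, 0], "turn": [0, 0, 0]},
  {"xyz": [0, 0, 0], "turn": [0, 0, 0]},
  {"xyz": [0, 0, 0], "turn": [0, 0, 0]},
  {"xyz": [0, 0, 0], "turn": [0, 0, 0]},
  {"xyz": [0, 0, 0], "turn": [0, 0, 0]},
  {"xyz": [0, 0, 0], "turn": [0, 0, 0]},
], claw=0.7, grip_force=60)

```text
time_s: 10.6
tool_pos: [520.8, 339.1, 250.9]
eef_rot: [0.001, 0.272, 0.962, 0.001]
contact_force: [-2.1, -2.3, 7.0]
grip_width: 0.267
grasp_force: 58.4
```

```bash
python3 - <<'E'
from rig import *; from h import *
s=observe(); P,R=pose(s); print(P,s["contact_force"],s["wrist_torque"],s["grip_width"]*85)
E
```

```text
[520.76550538 339.07157571 250.93046367] [-2.0640301  -2.33418605  7.03415516] [-0.61296913  0.45723388 -0.02592429] 22.653988084582224
```

Emit:
carry_out([
  {"xyz": [0, 0, -0.03], "turn": [0, 0, 0]},
  {"xyz": [0, 0, -0.12], "turn": [0, 0, 0]},
  {"xyz": [0, 0, -0.3], "turn": [0, 0, 0]},
  {"xyz": [0, 0, -0.5], "turn": [0, 0, 0]},
  {"xyz": [0, 0, -0.7], "turn": [0, 0, 0]},
  {"xyz": [0, 0, -0.9], "turn": [0, 0, 0]},
  {"xyz": [0, 0, -0.95], "turn": [0, 0, 0]},
  {"xyz": [0, 0, -0.95], "turn": [0, 0, 0]},
])

```text
time_s: 11.4
tool_pos: [520.5, 339.2, 441.4]
eef_rot: [0.001, 0.272, 0.962, 0.002]
contact_force: [0.6, 0.0, -2.6]
grip_width: 0.264
grasp_force: 59.0
```

```bash
python3 - <<'E'
from rig import *; from h import *
s=observe(); c=get_calibration("wrist"); p,z=snapshot("wrist"); pickle.dump((p,z,c,s),open("w5.pkl","wb"))
P,R=pose(s); print(P,s["contact_force"],s["wrist_torque"],s["grip_width"]*85)
cv2.imwrite("pics/h.png",cv2.resize(p[150:384,100:412],(800,600)))
plan(P,R,[((522,160,430),15),((523,-5,430),-20),((523.6,-97.5,400),-31.65)])
E
```

```text
[520.46337372 339.21863784 441.38636856] [ 6.21891020e-01  8.34685539e-04 -2.55079684e+00] [-0.03262974  0.00863637 -0.04143702] 22.47521987610809
xyz [-0.475, -0.76, 0.055] turn [0.0014, -0.0001, 0.2415] rows>=5.1
xyz [-0.798, -0.209, 0.0] turn [0.0, 0.0, 0.1944] rows>=4.1
xyz [-0.434, 0.161, 0.15] turn [0.0, 0.0, 0.0647] rows>=1.9
```

View pics/h.png

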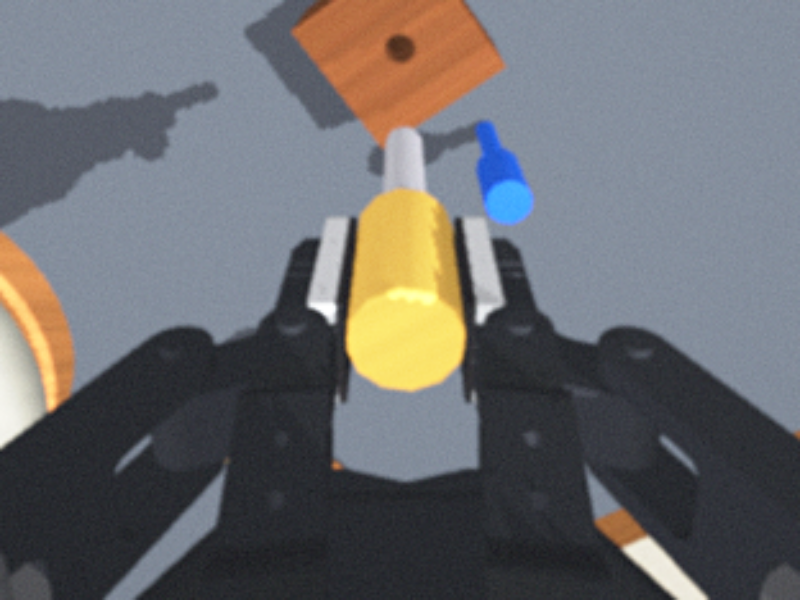

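The bolt is held, with the shank straight below the head and its tip near crop pixel (403,130). I'll fit its axis in the tool frame from the depth image, then carry it to the stone.

```bash
cat > axis.py <<'E'
from h import *
from scipy.optimize import least_squares
def axis(f):
    p,z,c,s=pickle.load(open(f,"rb")); P,R=pose(s); M=np.array(c["world_to_cam"])
    u,v=np.meshgrid(np.arange(512),np.arange(384)); q=np.stack([u,v,np.ones_like(u)],-1)@np.linalg.inv(c["K"]).T*z[...,None]
    T=((q-M[:3,3])@M[:3,:3]-P)@R
    m=(z>0)&(np.hypot(T[...,0],T[...,1])<12)&(T[...,2]>176)&(T[...,2]<236)
    t=T[m]
    f=lambda a:np.hypot(t[:,0]-a[0]-a[2]*(t[:,2]-200),t[:,1]-a[1]-a[3]*(t[:,2]-200))-6
    r=least_squares(f,[0,0,0,0],loss="soft_l1"); zs=T[(z>0)&(np.hypot(T[...,0],T[...,1])<9)&(T[...,2]>190)&(T[...,2]<260)][:,2]
    print(len(t),"axis@200",r.x[:2].round(2),"slope",r.x[2:].round(4),"res",np.abs(r.fun).mean().round(2),"zmax",zs.max().round(1))
    hsv=cv2.cvtColor(p,cv2.COLOR_BGR2HSV); y=cv2.inRange(hsv,(20,120,90),(35,255,255))>0
    k=T[y&(z>0)&(np.hypot(T[...,0],T[...,1])<16)&(T[...,2]<180)]; print("head z range",np.percentile(k[:,2],[1,99]).round(1), "y",np.percentile(k[:,1],[1,99]).round(1))
E
python3 -c "
from axis import *; axis('w5.pkl')"
```

```text
477 axis@200 [2.11 0.04] slope [-0.1374 -0.0114] res 1.36 zmax 242.6
head z range [138.1 179.1] y [-10.2  11. ]
```

Emit:
carry_out([
  {"xyz": [-0.475, -0.76, 0.055], "turn": [0, 0, 0.24]},
  {"xyz": [-0.475, -0.76, 0.055], "turn": [0, 0, 0.24]},
  {"xyz": [-0.475, -0.76, 0.055], "turn": [0, 0, 0.24]},
  {"xyz": [-0.475, -0.76, 0.055], "turn": [0, 0, 0.24]},
  {"xyz": [-0.475, -0.76, 0.055], "turn": [0, 0, 0.24]},
  {"xyz": [-0.475, -0.76, 0.055], "turn": [0, 0, 0.24]},
  {"xyz": [-0.475, -0.76, 0.055], "turn": [0, 0, 0.24]},
])

```text
time_s: 12.15
tool_pos: [521.3, 160.8, 426.6]
eef_rot: [-0.001, 0.605, 0.796, -0.001]
contact_force: [-0.2, -0.9, -1.9]
grip_width: 0.265
grasp_force: 59.4
```

Emit:
carry_out([
  {"xyz": [-0.798, -0.209, 0], "turn": [0, 0, 0.195]},
  {"xyz": [-0.798, -0.209, 0], "turn": [0, 0, 0.195]},
  {"xyz": [-0.798, -0.209, 0], "turn": [0, 0, 0.195]},
  {"xyz": [-0.798, -0.209, 0], "turn": [0, 0, 0.195]},
  {"xyz": [-0.798, -0.209, 0], "turn": [0, 0, 0.195]},
  {"xyz": [-0.798, -0.209, 0], "turn": [0, 0, 0.195]},
])

```text
time_s: 12.75
tool_pos: [523.5, -3.6, 427.4]
eef_rot: [-0.0, 0.817, 0.577, -0.0]
contact_force: [-0.2, 1.1, -1.9]
grip_width: 0.265
grasp_force: 59.4
```

Emit:
carry_out([
  {"xyz": [-0.434, 0.161, 0.12], "turn": [0, 0, 0.065]},
  {"xyz": [-0.434, 0.161, 0.12], "turn": [0, 0, 0.065]},
  {"xyz": [-0.434, 0.161, 0.12], "turn": [0, 0, 0.065]},
  {"xyz": [-0.434, 0.161, 0.12], "turn": [0, 0, 0.065]},
  {"xyz": [-0.434, 0.161, 0.12], "turn": [0, 0, 0.065]},
  {"xyz": [-0.434, 0.161, 0.12], "turn": [0, 0, 0.065]},
])

```text
time_s: 13.35
tool_pos: [524.8, -95.5, 403.9]
eef_rot: [-0.0, 0.871, 0.491, 0.0]
contact_force: [0.4, -0.7, -2.1]
grip_width: 0.264
grasp_force: 59.4
```

```bash
python3 - <<'E'
from rig import *; from axis import *
s=observe(); c=get_calibration("wrist"); p,z=snapshot("wrist"); pickle.dump((p,z,c,s),open("w6.pkl","wb"))
P,R=pose(s); print(P,s["contact_force"],s["grip_width"]*85); axis("w6.pkl")
print("pack centre in tool",(R.T@(np.array([524,-97.5,144])-P)).round(2)); plan(P,R,[((524,-97.5,P[2]),-31.65)])
E
```

```text
[524.75531518 -95.51361523 403.92144779] [ 0.42763408 -0.72808172 -2.11035728] 22.4382289919279
454 axis@200 [ 2.43 -0.21] slope [-0.1336 -0.0289] res 1.26 zmax 260.0
head z range [138.1 178.5] y [-10.3  10.3]
pack centre in tool [ -2.15   0.42 259.92]
xyz [-0.01, 0.002, -0.0] turn [-0.0, -0.0001, 0.0022] rows>=0.0
```

```bash
python3 - <<'E'
from h import *
from scipy.optimize import least_squares
for fn in ("w5.pkl","w6.pkl"):
    p,z,c,s=pickle.load(open(fn,"rb")); P,R=pose(s); M=np.array(c["world_to_cam"])
    u,v=np.meshgrid(np.arange(512),np.arange(384)); q=np.stack([u,v,np.ones_like(u)],-1)@np.linalg.inv(c["K"]).T*z[...,None]
    T=((q-M[:3,3])@M[:3,:3]-P)@R; print(fn,"cam in tool",((-M[:3,:3].T@M[:3,3]-P)@R).round(1))
    for lo in range(136,242,6):
        m=(z>0)&(np.hypot(T[...,0],T[...,1])<16)&(T[...,2]>=lo)&(T[...,2]<lo+6); t=T[m]
        if len(t): print(lo,len(t),"xmax",np.percentile(t[:,0],[5,90]).round(1),"y",t[:,1].min().round(1),t[:,1].max().round(1))
E
```

```text
w5.pkl cam in tool [84.4  0.5 30.1]
136 1654 xmax [-9.1  9.3] y -12.6 12.6
142 324 xmax [ 3.9 11.1] y -12.0 12.0
148 291 xmax [ 4.2 11.2] y -11.8 11.7
154 261 xmax [ 4.5 11.2] y -11.9 11.8
160 217 xmax [ 4.2 11.1] y -12.0 11.8
166 192 xmax [ 4.7 11.1] y -11.5 11.6
172 154 xmax [ 4.5 11.1] y -11.1 11.8
178 116 xmax [ 3.9 11.1] y -11.5 11.5
190 6 xmax [4.8 5.5] y -1.4 3.4
196 49 xmax [2.9 5.3] y -5.7 4.9
202 54 xmax [1.1 5.4] y -6.0 5.7
208 48 xmax [1.6 5.5] y -6.1 5.2
214 49 xmax [1.9 5.4] y -6.2 5.3
220 38 xmax [1.4 5.3] y -5.7 5.5
226 42 xmax [1.4 5.4] y -5.8 5.6
232 36 xmax [1.5 5.4] y -6.0 4.9
238 21 xmax [1.7 5.3] y -6.1 4.9
w6.pkl cam in tool [84.6 -0.2 30.1]
136 1655 xmax [-8.8  9.5] y -14.2 12.3
142 338 xmax [ 4.2 11.5] y -11.6 11.6
148 280 xmax [ 4.6 11.6] y -11.8 11.6
154 251 xmax [ 4.5 11.5] y -11.7 11.3
160 214 xmax [ 4.6 11.6] y -11.6 11.8
166 192 xmax [ 5.2 11.5] y -11.6 11.5
172 159 xmax [ 4.7 11.5] y -11.7 11.3
178 114 xmax [ 4.7 11.5] y -12.1 10.8
184 1 xmax [10.2 10.2] y 1.3 1.3
190 4 xmax [5.2 5.9] y -3.4 2.1
196 53 xmax [3.1 5.7] y -6.4 5.0
202 55 xmax [1.5 5.8] y -6.5 5.2
208 48 xmax [2.6 5.9] y -6.7 4.6
214 45 xmax [2.2 5.7] y -6.7 4.7
220 43 xmax [2.  5.9] y -6.2 4.9
226 37 xmax [2.2 5.9] y -6.4 4.9
232 36 xmax [2.3 5.7] y -6.6 4.3
238 24 xmax [2.7 5.6] y -6.7 4.3
```

The bolt's axis lies within 0.5 mm of the tool axis with no tilt. The tip is 242.5 mm ahead of the TCP and the head's underside 183 mm. I'll centre over the hole and lower the nose just into it.

Emit:
carry_out([
  {"xyz": [-0.0085, 0.0025, 0.03], "turn": [0, 0, 0.002]},
  {"xyz": [-0.0085, 0.0025, 0.06], "turn": [0, 0, 0.002]},
  {"xyz": [-0.0085, 0.0025, 0.08], "turn": [0, 0, 0.002]},
  {"xyz": [-0.0085, 0.0025, 0.09], "turn": [0, 0, 0.002]},
  {"xyz": [-0.0085, 0.0025, 0.1], "turn": [0, 0, 0.002]},
  {"xyz": [-0.0085, 0.0025, 0.1], "turn": [0, 0, 0.002]},
])

```text
time_s: 14.0
tool_pos: [523.8, -99.2, 383.6]
eef_rot: [-0.0, 0.874, 0.486, -0.0]
contact_force: [0.5, 0.7, -2.1]
grip_width: 0.262
grasp_force: 59.5
```

```bash
cat > st.py <<'E'
from rig import *; from h import *
s=observe(); P,R=pose(s); d=P[:2]-np.array([524,-97.4]); 
print("P",P.round(2),"tip z",(P[2]-242.5).round(2),"stone xy",(R[:2,1]@d).round(2),(R[:2,0]@d).round(2),"F",np.array(s["contact_force"]).round(1),"T",np.array(s["wrist_torque"]).round(2),"t",s["time_s"],"yaw",np.degrees(np.arctan2(R[1,1],R[0,1])).round(2),"tilt",R[:2,2].round(4))
E
python3 st.py
```

```text
P [523.77 -99.16 383.62] tip z 141.12 stone xy 0.74 -1.62 F [ 0.5  0.7 -2.1] T [ 0.12 -0.01  0.03] t 14.0 yaw -31.88 tilt [-0.0005  0.    ]
```

```bash
cat > st.py <<'E'
import sys
from rig import *; from h import *
A=[];F=[];Tq=[]
for i in range(int(sys.argv[1]) if len(sys.argv)>1 else 3):
    if i: snapshot("wrist")
    s=observe(); P,R=pose(s); A.append(P);F.append(s["contact_force"]);Tq.append(s["wrist_torque"])
A=np.array(A); P=A.mean(0); d=P[:2]-np.array([524,-97.4])
print("P",P.round(2),"sd",A.std(0).round(2),"tip z",(P[2]-242.5).round(2),"stone xy",(R[:2,1]@d).round(2),(R[:2,0]@d).round(2),"F",np.mean(F,0).round(1),"Ftool",(R.T@np.mean(F,0)).round(1),"T",np.mean(Tq,0).round(2),"t",s["time_s"],"yaw",np.degrees(np.arctan2(R[1,1],R[0,1])).round(2))
E
python3 st.py 5
```

```text
P [523.79 -99.3  383.84] sd [0.01 0.07 0.13] tip z 141.34 stone xy 0.82 -1.72 F [ 0.1  0.4 -2.2] Ftool [ 0.4 -0.1  2.2] T [0.13 0.03 0.01] t 14.2 yaw -31.89
```

Emit:
carry_out([
  {"xyz": [0.01, -0.0025, 0], "turn": [0, 0, -0.001]},
  {"xyz": [0.01, -0.0025, 0], "turn": [0, 0, -0.001]},
  {"xyz": [0.01, -0.0025, 0.02], "turn": [0, 0, -0.001]},
  {"xyz": [0.01, -0.0025, 0.04], "turn": [0, 0, -0.001]},
  {"xyz": [0.01, -0.0025, 0.06], "turn": [0, 0, -0.001]},
  {"xyz": [0.01, -0.0025, 0.08], "turn": [0, 0, -0.001]},
  {"xyz": [0.01, -0.0025, 0.09], "turn": [0, 0, -0.001]},
  {"xyz": [0.01, -0.0025, 0.09], "turn": [0, 0, -0.001]},
])

```text
time_s: 15.0
tool_pos: [524.4, -97.3, 365.5]
eef_rot: [-0.0, 0.873, 0.487, -0.0]
contact_force: [-0.1, 0.6, -2.7]
grip_width: 0.264
grasp_force: 59.5
```

```bash
python3 st.py 3
```

```text
P [524.43 -97.34 365.77] sd [0.05 0.02 0.18] tip z 123.27 stone xy 0.34 0.28 F [ 0.   0.3 -2.5] Ftool [ 0.2 -0.1  2.5] T [-0.03  0.01 -0.01] t 15.1 yaw -31.71
```

The bolt is through all three plates with no contact force. Now I'll feel for the floor.

Emit:
carry_out([
  {"xyz": [0, 0, 0.005], "turn": [0, 0, 0]},
  {"xyz": [0, 0, 0.01], "turn": [0, 0, 0]},
  {"xyz": [0, 0, 0.015], "turn": [0, 0, 0]},
  {"xyz": [0, 0, 0.02], "turn": [0, 0, 0]},
  {"xyz": [0, 0, 0.02], "turn": [0, 0, 0]},
])

```text
time_s: 15.6
tool_pos: [525.0, -97.5, 364.5]
eef_rot: [0.0, 0.873, 0.487, 0.001]
contact_force: [-5.9, 1.3, 21.0]
grip_width: 0.266
grasp_force: 62.8
```

```bash
python3 st.py 3
```

```text
P [524.99 -97.52 364.54] sd [0.01 0.02 0.01] tip z 122.04 stone xy 0.9 0.42 F [-6.4  1.4 21.2] Ftool [ -2.1  -6.1 -21.2] T [0.45 1.93 0.01] t 15.7 yaw -31.71
```

Floor contact shows at TCP z ≈ 364.5, with an arm stiffness of about 8.6 N/mm. I'll ease to about 10 N and sweep along stone +x in 3 mm steps, watching for a drop.

Emit:
carry_out([
  {"xyz": [0, 0, -0.006], "turn": [0, 0, 0]},
  {"xyz": [0, 0.003, -0.006], "turn": [0, 0, 0]},
  {"xyz": [0, 0.006, -0.006], "turn": [0, 0, 0]},
  {"xyz": [0, 0.009, -0.006], "turn": [0, 0, 0]},
  {"xyz": [0, 0.012, -0.006], "turn": [0, 0, 0]},
  {"xyz": [0, 0.012, -0.006], "turn": [0, 0, 0]},
])

```text
time_s: 16.3
tool_pos: [526.2, -98.1, 364.6]
eef_rot: [-0.001, 0.873, 0.487, 0.0]
contact_force: [-9.0, 3.7, 17.4]
grip_width: 0.258
grasp_force: 62.6
```

Emit:
carry_out([
  {"xyz": [0, 0.004, 0], "turn": [0, 0, 0]},
  {"xyz": [0, 0.008, 0], "turn": [0, 0, 0]},
  {"xyz": [0, 0.012, 0], "turn": [0, 0, 0]},
  {"xyz": [0, 0.012, 0], "turn": [0, 0, 0]},
])

```text
time_s: 16.7
tool_pos: [527.6, -98.8, 364.5]
eef_rot: [-0.003, 0.873, 0.487, -0.001]
contact_force: [-14.4, 5.9, 21.0]
grip_width: 0.259
grasp_force: 64.9
```

```bash
python3 st.py 2
```

```text
P [527.63 -98.77 364.5 ] sd [0.   0.02 0.01] tip z 122.0 stone xy 3.81 0.74 F [-14.    6.5  21.3] Ftool [ -1.8 -15.4 -21.2] T [ 1.97  4.27 -0.  ] t 16.75 yaw -31.66
```

Friction is dragging the tip (15 N sideways at 21 N normal), so I'll switch to small hops: lift clear of the floor with the bolt still in the plates, shift, and touch again lightly.

Emit:
carry_out([
  {"xyz": [0, 0, -0.007], "turn": [0, 0, 0]},
  {"xyz": [0, 0, -0.014], "turn": [0, 0, 0]},
  {"xyz": [0, 0, -0.014], "turn": [0, 0, 0]},
  {"xyz": [0, 0, -0.007], "turn": [0, 0, 0]},
  {"xyz": [0, 0, -0.001], "turn": [0, 0, 0]},
  {"xyz": [0, 0, -0.001], "turn": [0, 0, 0]},
])

```text
time_s: 17.35
tool_pos: [528.8, -99.9, 364.4]
eef_rot: [-0.0, 0.873, 0.487, 0.001]
contact_force: [-5.8, 2.4, 11.1]
grip_width: 0.269
grasp_force: 61.8
```

```bash
python3 st.py 2
```

```text
P [528.79 -99.88 364.41] sd [0. 0. 0.] tip z 121.91 stone xy 5.37 0.41 F [-5.5  2.9 11.3] Ftool [ -0.4  -6.2 -11.3] T [ 0.7   1.56 -0.03] t 17.4 yaw -31.71
```

Emit:
carry_out([
  {"xyz": [0, 0, -0.013], "turn": [0, 0, 0]},
  {"xyz": [0, 0.0075, -0.013], "turn": [0, 0, 0]},
  {"xyz": [0, 0.015, -0.013], "turn": [0, 0, 0]},
  {"xyz": [0, 0.015, -0.013], "turn": [0, 0, 0]},
  {"xyz": [0, 0.015, -0.006], "turn": [0, 0, 0]},
  {"xyz": [0, 0.015, 0], "turn": [0, 0, 0]},
  {"xyz": [0, 0.015, 0], "turn": [0, 0, 0]},
])

```text
time_s: 18.1
tool_pos: [531.0, -101.5, 363.0]
eef_rot: [0.0, 0.873, 0.487, -0.0]
contact_force: [-2.0, 1.3, -2.0]
grip_width: 0.266
grasp_force: 59.7
```

Emit:
carry_out([
  {"xyz": [0, 0, -0.013], "turn": [0, 0, 0]},
  {"xyz": [0, 0.0075, -0.013], "turn": [0, 0, 0]},
  {"xyz": [0, 0.015, -0.013], "turn": [0, 0, 0]},
  {"xyz": [0, 0.015, -0.013], "turn": [0, 0, 0]},
  {"xyz": [0, 0.015, -0.006], "turn": [0, 0, 0]},
  {"xyz": [0, 0.015, 0], "turn": [0, 0, 0]},
  {"xyz": [0, 0.015, 0], "turn": [0, 0, 0]},
])

```text
time_s: 18.8
tool_pos: [533.7, -103.0, 363.1]
eef_rot: [0.0, 0.873, 0.487, -0.0]
contact_force: [-1.4, 0.4, -2.2]
grip_width: 0.262
grasp_force: 59.7
```

Emit:
carry_out([
  {"xyz": [0, 0, -0.013], "turn": [0, 0, 0]},
  {"xyz": [0, 0.005, -0.013], "turn": [0, 0, 0]},
  {"xyz": [0, 0.01, -0.013], "turn": [0, 0, 0]},
  {"xyz": [0, 0.01, -0.013], "turn": [0, 0, 0]},
  {"xyz": [0, 0.01, -0.006], "turn": [0, 0, 0]},
  {"xyz": [0, 0.01, 0], "turn": [0, 0, 0]},
  {"xyz": [0, 0.01, 0], "turn": [0, 0, 0]},
])

```text
time_s: 19.5
tool_pos: [535.5, -104.0, 364.0]
eef_rot: [-0.0, 0.873, 0.487, 0.0]
contact_force: [-4.4, 1.9, 7.2]
grip_width: 0.265
grasp_force: 61.0
```

```bash
python3 st.py 2
```

```text
P [ 535.5  -104.02  363.99] sd [0.   0.02 0.01] tip z 121.49 stone xy 13.27 0.41 F [-4.4  2.3  6.9] Ftool [-0.4 -4.9 -6.9] T [0.67 1.27 0.  ] t 19.55 yaw -31.71
```

The bore is found. The nose dropped at stone x ≈ 8.1 and 11.2 but rested on the floor at 5.4 and 13.3, so its centre is near 9.6. I'll move back there and start down.

Emit:
carry_out([
  {"xyz": [0, 0, -0.013], "turn": [0, 0, 0]},
  {"xyz": [0, -0.009, -0.013], "turn": [0, 0, 0]},
  {"xyz": [0, -0.0175, -0.013], "turn": [0, 0, 0]},
  {"xyz": [0, -0.0175, -0.013], "turn": [0, 0, 0]},
  {"xyz": [0, -0.0175, -0.006], "turn": [0, 0, 0]},
  {"xyz": [0, -0.0175, 0], "turn": [0, 0, 0]},
  {"xyz": [0, -0.0175, 0.007], "turn": [0, 0, 0]},
  {"xyz": [0, -0.0175, 0.014], "turn": [0, 0, 0]},
  {"xyz": [0, -0.0175, 0.014], "turn": [0, 0, 0]},
])

```text
time_s: 20.45
tool_pos: [532.4, -102.3, 360.3]
eef_rot: [0.0, 0.873, 0.487, -0.0]
contact_force: [1.7, -0.7, -2.9]
grip_width: 0.265
grasp_force: 59.4
```

```bash
python3 st.py 2
```

```text
P [ 532.43 -102.28  360.36] sd [0.01 0.01 0.02] tip z 117.86 stone xy 9.73 0.27 F [ 2.  -0.8 -2.8] Ftool [0.4 2.1 2.8] T [-0.18 -0.36  0.04] t 20.5 yaw -31.71
```

Emit:
carry_out([
  {"xyz": [0, 0, 0.012], "turn": [0, 0, 0]},
  {"xyz": [0, 0, 0.024], "turn": [0, 0, 0]},
  {"xyz": [0, 0, 0.036], "turn": [0, 0, 0]},
  {"xyz": [0, 0, 0.048], "turn": [0, 0, 0]},
  {"xyz": [0, 0, 0.06], "turn": [0, 0, 0]},
  {"xyz": [0, 0, 0.072], "turn": [0, 0, 0]},
  {"xyz": [0, 0, 0.072], "turn": [0, 0, 0]},
])

```text
time_s: 21.2
tool_pos: [532.3, -102.2, 345.7]
eef_rot: [-0.0, 0.873, 0.487, -0.0]
contact_force: [0.2, -0.2, -2.5]
grip_width: 0.266
grasp_force: 59.5
```

```bash
python3 st.py 2
```

```text
P [ 532.32 -102.2   345.79] sd [0.01 0.   0.07] tip z 103.29 stone xy 9.6 0.29 F [ 0.6 -0.7 -3. ] Ftool [-0.3  0.9  3. ] T [-0.18 -0.3   0.04] t 21.25 yaw -31.71
```

Emit:
carry_out([
  {"xyz": [0, 0, 0.012], "turn": [0, 0, 0]},
  {"xyz": [0, 0, 0.024], "turn": [0, 0, 0]},
  {"xyz": [0, 0, 0.036], "turn": [0, 0, 0]},
  {"xyz": [0, 0, 0.048], "turn": [0, 0, 0]},
  {"xyz": [0, 0, 0.06], "turn": [0, 0, 0]},
  {"xyz": [0, 0, 0.07], "turn": [0, 0, 0]},
  {"xyz": [0, 0, 0.075], "turn": [0, 0, 0]},
  {"xyz": [0, 0, 0.075], "turn": [0, 0, 0]},
])

```text
time_s: 22.05
tool_pos: [532.3, -102.2, 330.9]
eef_rot: [-0.0, 0.873, 0.487, -0.0]
contact_force: [0.1, -0.9, -2.9]
grip_width: 0.265
grasp_force: 59.5
```

```bash
python3 st.py 2
```

```text
P [ 532.32 -102.21  331.  ] sd [0.01 0.   0.07] tip z 88.5 stone xy 9.61 0.28 F [ 0.4 -0.4 -2.4] Ftool [-0.1  0.5  2.4] T [-0.04 -0.   -0.  ] t 22.1 yaw -31.71
```

Free all the way down. About 2.7 mm is left, so I'll seat the head at 0.5 mm per row.

Emit:
carry_out([
  {"xyz": [0, 0, 0.004], "turn": [0, 0, 0]},
  {"xyz": [0, 0, 0.008], "turn": [0, 0, 0]},
  {"xyz": [0, 0, 0.011], "turn": [0, 0, 0]},
  {"xyz": [0, 0, 0.014], "turn": [0, 0, 0]},
  {"xyz": [0, 0, 0.017], "turn": [0, 0, 0]},
  {"xyz": [0, 0, 0.019], "turn": [0, 0, 0]},
  {"xyz": [0, 0, 0.019], "turn": [0, 0, 0]},
])

```text
time_s: 22.8
tool_pos: [532.4, -102.4, 328.8]
eef_rot: [-0.0, 0.873, 0.487, 0.0]
contact_force: [-7.0, 1.9, 14.1]
grip_width: 0.265
grasp_force: 61.4
```

```bash
python3 st.py 2
```

```text
P [ 532.42 -102.35  328.77] sd [0.01 0.   0.01] tip z 86.27 stone xy 9.76 0.21 F [-6.7  1.9 14.1] Ftool [ -1.9  -6.7 -14.1] T [0.31 1.58 0.02] t 22.85 yaw -31.72
```

The head is seated: 35.7 mm below floor touch against 36 expected, at 14 N. I'll relieve the load, open and rise.

Emit:
carry_out([
  {"xyz": [0, 0, -0.004], "turn": [0, 0, 0]},
  {"xyz": [0, 0, -0.008], "turn": [0, 0, 0]},
  {"xyz": [0, 0, -0.008], "turn": [0, 0, 0]},
])

```text
time_s: 23.15
tool_pos: [532.4, -102.2, 328.9]
eef_rot: [0.0, 0.873, 0.487, 0.0]
contact_force: [-0.2, 0.1, 0.8]
grip_width: 0.265
grasp_force: 59.9
```

Emit:
carry_out([
  {"xyz": [0, 0, 0], "turn": [0, 0, 0]},
  {"xyz": [0, 0, 0], "turn": [0, 0, 0]},
  {"xyz": [0, 0, 0], "turn": [0, 0, 0]},
  {"xyz": [0, 0, 0], "turn": [0, 0, 0]},
  {"xyz": [0, 0, -0.02], "turn": [0, 0, 0]},
  {"xyz": [0, 0, -0.1], "turn": [0, 0, 0]},
  {"xyz": [0, 0, -0.3], "turn": [0, 0, 0]},
  {"xyz": [0, 0, -0.5], "turn": [0, 0, 0]},
  {"xyz": [0, 0, -0.5], "turn": [0, 0, 0]},
], claw=-0.4)

```text
time_s: 24.05
tool_pos: [533.4, -103.0, 434.4]
eef_rot: [0.002, 0.873, 0.487, 0.004]
contact_force: [1.1, 0.0, 0.4]
grip_width: 0.702
grasp_force: 0.0
```

```bash
python3 - <<'E'
from rig import *; from h import *
s=observe(); c=get_calibration("wrist"); p,z=snapshot("wrist"); P,R=pose(s); M=np.array(c["world_to_cam"]); print(P,s["contact_force"])
u,v=np.meshgrid(np.arange(512),np.arange(384)); q=np.stack([u,v,np.ones_like(u)],-1)@np.linalg.inv(c["K"]).T*z[...,None]; W=(q-M[:3,3])@M[:3,:3]
d=np.hypot(W[...,0]-532.3,W[...,1]+102.2); hi=W[(z>0)&(d<9)&(W[...,2]<215)&(W[...,2]>160)]; pl=W[(z>0)&(d>15)&(d<22)&(W[...,2]<160)]
print("head top z",np.median(hi[:,2]),len(hi),"plate z",np.median(pl[:,2]),len(pl))
cv2.imwrite("pics/i.png",cv2.resize(p,(800,600)))
E
```

```text
[ 533.37240348 -103.01824301  434.43485666] [1.08353897 0.03804777 0.39948233]
head top z 189.81366396449238 311 plate z 144.78000110327926 541
```

View pics/i.png

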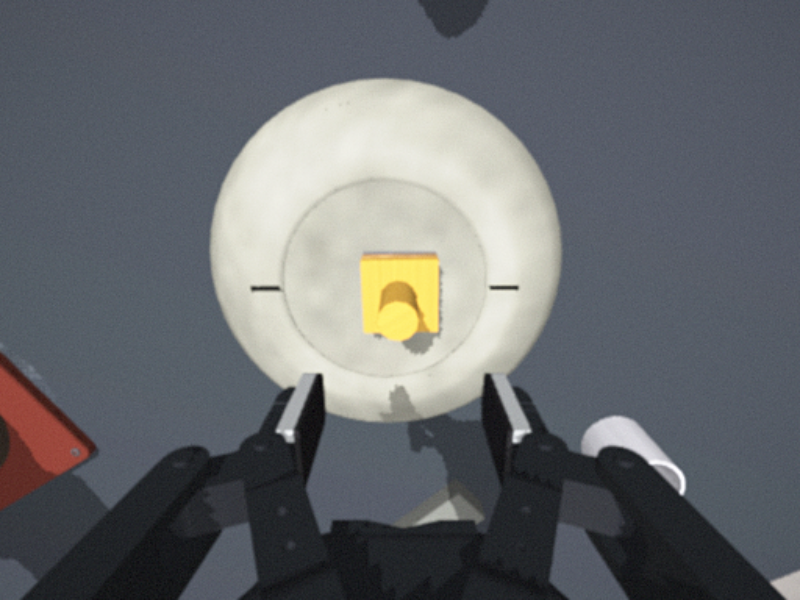

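The head stands upright on the plates at (400,318). Its top is at z 189.8 and the plates' top at 144.8, 45 mm apart, so it is fully home with the pack still square and the gripper clear. Handing in.

```bash
python3 -c "
from rig import *
print(hand_in())"
```

```text
the job is handed in; nothing more can be done
None
```

The job is handed in (verdict not shown): plates squared, bore found at about +9.6 mm along the scribed line, and the bolt head fully home (45 mm above the plates in the depth image) and released, at about 24 s with the highest end-of-step force reading about 26 N.

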